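# Touch-latch slide cabinet

### The job

Open the broader of the two small slide cabinets: press its handleless door in near the free edge (the right-hand edge as seen from the robot) until the catch lets go, let the door spring ajar, then push it from behind with the fingertips until it stands wide open, at about a right angle or further. Only touch and push, do not grip the door; leave the narrow cabinet shut and all the dishes, bottles and other things where they are, and finish clear of everything.

Things in the scene. Friction and masses are not known exactly. Their poses are not given: they have to be found in the camera images.
- broad: the broad grey cabinet: 190 mm broad (its y), 160 mm deep (its x, without door), 150 mm high, fixed. Origin: centre of underside; own x runs from front to back, y to the hinge side, z up. White handleless door, 190 mm wide, 16 mm thick, 10 to 148 mm above the table. Shut, its outer face is 104 mm and its inner face 88 mm before (-x of) the origin, 8 mm clear of the front
- broad_door (a joint): broad door's angle, rad: 0 shut, negative pressed in (stop -0.034), positive open (stop 1.9). Pressed in 0.02 (4 mm at the free edge; about 3 N there, 5 to 8 N is ample) the catch lets go; once the finger draws back, a spring throws the door ajar to about 0.45, its free edge some 80 mm towards the robot. From there a light friction hinge (about 1 N) stays where left. Pushed shut it does not latch again
- broad_hinge (a point): point on the broad door's vertical hinge axis, at the height of the door's top edge; the axis lies in the plane of the door's inner face, at the cabinet's +y side. From it the door reaches 190 mm to its free edge, towards the cabinet's -y when shut; it opens towards the cabinet's -x
- broad_press (a point): point on the outer face of the broad door, 25 mm from the free edge, 45 mm below the door's top edge; moves with the door. Behind the door the catch and ejector are lower than 75 mm above the table
- narrow: the narrow cabinet, to be left shut: as the broad one in make, depth, height and axes, but 120 mm broad; fixed; origin: centre of its underside
- narrow_door (a joint): angle of the narrow cabinet's door, rad: 0 shut, positive open
- covered_dish: covered clear petri dish, 92 mm across, 16 mm high, lying on the roof of the broad cabinet; origin: centre of its underside; loose, to be left alone
- open_dish: open shallow glass dish, 84 mm across, 18 mm high, on the table beside the broad cabinet, on its hinge side; origin: centre of its underside; loose, to be left alone
- specimen_jar: glass jar with black cap, 48 mm across, 70 mm high, standing before the narrow cabinet; origin: centre of its underside; loose, to be left alone
- lens_ring: black lens ring lying flat, 72 mm across, 12 mm high, before the narrow cabinet; origin: centre of its underside; loose, to be left alone
- forceps: steel forceps, 130 mm long, 12 mm high, lying on the roof of the narrow cabinet; origin: about its middle; loose, to be left alone
- stain_bottle: amber bottle, 54 mm across, 120 mm high, at the right of the table; origin: centre of its underside; loose, to be left alone
- beaker: small glass beaker, 64 mm across, 75 mm high, at the left of the table; origin: centre of its underside; loose, to be left alone

How it is judged:
On the way, in this order (a step that is already met when the one before it is completed fails the run):
1. the broad door is pressed in (value of joint broad_door below -0.012 rad), for 0.02 s.
2. the broad door stands sprung ajar, untouched by the fingers (value of joint broad_door between 0.2 and 1 rad and contact force between the fingers and broad_door below 0.3 N), for 0.1 s.
At the end, for the whole second after the job is handed in: the broad door stands still at 1.3 rad (75 degrees) or more, the narrow door is shut (below 0.06 rad) and no loose thing is over 20 mm from where it began (value of joint broad_door above 1.3 rad and velocity of joint broad_door below 0.05 rad/s and not (velocity of joint broad_door below -0.05 rad/s) and value of joint narrow_door below 0.06 rad and distance of each of covered_dish, open_dish, specimen_jar, lens_ring, forceps, stain_bottle, beaker from where it was at the start of the episode below 0.02 m); the robot touches nothing.
It fails at once if the narrow cabinet's door is released (value of joint narrow_door above 0.06 rad).
It fails at once if the broad door is pinched: fingers press on its outer and inner face at once (contact force between the fingers and broad_door_c4 above 2 N and contact force between the fingers and broad_door_c5 above 2 N).
It fails at once if a dish, bottle or other loose thing is lifted, carried or shoved over 20 mm (distance of any of covered_dish, open_dish, specimen_jar, lens_ring, forceps, stain_bottle, beaker from where it was at the start of the episode above 0.02 m).
It also fails if it takes over 51 s, if anything falls off the work surface, if the arm or the gripper's body presses on something with over 40 N, if the wrist force passes 120 N, or if a joint passes its speed limit or range.

### The arm

A 6-joint arm with a two-finger parallel gripper is mounted at the origin on the work surface. World frame = base frame: x ahead of the robot, y to its left, z up, the work surface at z = 0. Lengths are in m, angles in rad, forces in N, time in s.
With the tool pointing down it reaches from about 0.375 to 0.9 m from the base axis. Payload 3.1 kg.
Tool frame: the origin (TCP) lies midway between the tips of the shut fingers; the grasp point (between the pads) lies 19 mm behind it; z points along the fingers, y is the line along which they close (so a half turn about z gives the same grasp; the last joint's range is limited). The gripper opens to 87 mm and grips with 3 to 60 N. Pads are 19 mm wide; open, the fingers measure 117 mm over their backs; the gripper's body (75 mm by 190 mm) begins 51 mm behind the grasp point.
Start: joints at [-0.178, 0.527, 1.433, -0, 1.181, -0.178], TCP at [0.625, 0, 0.223] pointing down, gripper open.
Joint ranges: [-3.08, 3.08], [-0.75, 2.2], [0.22, 2.44], [-1.43, 4.57], [0, 2.65], [-2.85, 2.85]. Speed limits (rad/s): [2.79, 2.79, 3.14, 3.14, 3.14, 3.14].

### API

Orientations are given as a 3x3 rotation matrix whose columns are the frame's x, y, z axes.
In Python, from cell import r, eyes gives the robot as it stands. The module is installed in compiled form; this text tells all that it offers.
- The arm moves only by the shell command python3 -m crank 'ROWS' [FORCE]. ROWS is JSON, a list of rows, each a list of 3 entries, a list of its own where there are three numbers: the shift along the tool's x, y, z in mm, then the turn, a rotation vector about the tool's x, y, z in rad, then the finger opening in mm, from 0 to 87. A call has 1 to 20 rows; each row is the pose to reach, as a shift and turn from the pose commanded when the call began, along the tool's axes at that moment; what a row does not reach only later rows make up. A row lasts 1/10 s, in which the tool goes at most 50 mm and 8.59 degrees, less where a joint would pass 70% of its speed; a pose out of reach is approached as far as the arm can. A call with a gripper value outside its range is refused whole. The fingers move at their own pace and stop on an object; FORCE is the grip in N (left out, the last holds). Time passes only in rows, so rows that repeat a pose let the fingers close. It gives the time, the measured TCP pose, the force, the opening and the grip force at its end, in the units of the state.
- r.get_obs(): the state, without advancing time (a new reading comes with each control period).
- eyes.capture(name): name is "scene" or "side" or "wrist"; returns (picture, depth): 420x560x3 uint8, blue, green, red; 420x560 float32, m along the optical axis (not along the pixel's ray), 0 where there is no reading.
- eyes.get_calibration(name): a dict with "K" (3x3 intrinsics, pixels), "distortion" ([k1, k2, p1, p2, k3] as OpenCV has them; the pictures are not rectified), "xyz" and "rotation" of the camera in the world; the wrist camera has in their place "mount" (4x4, takes a point from camera to tool coordinates, whose origin is the TCP and whose axes are the flange's). Camera axes: x right, y down, z forward; pixel columns grow to the right and rows downward; lengths in m; the calibration is good to about 2 mm. A picture is of the moment at which its call begins: read the wrist's pose just before it. get_calibration takes no time and is no camera call.
- r.finish_job(): hands the job in; it is judged then, once.
The state is a dict: "time_s": time; "qpos": joint angles; "joint_vel": joint speeds; "effort": joint torques, N m; "eef_pos": TCP position; "tcp_rot": TCP orientation; "contact_force": force on the tool from outside, world axes, zero at the start; "moment": the same for the moment, N m; "opening": finger opening in m; "gripper_force": force on a finger pad.
Only numpy, scipy, OpenCV 4.12 (cv2) and the standard library are available. Lean on these libraries where they do the work, as an engineer would, in place of code of your own. Each camera call takes 0.05 s, during which the arm holds its last target. There are 200 camera calls.

## Working session

There is one attempt and no reset: what is moved stays moved. The work goes in short steps, Python scripts to look and compute and a shell command to move; the robot and the scene stay as the last step left them, time stands still between calls to the robot, and variables do not carry over. Pictures are saved under pics/ and viewed, at most 10 in all, crops included, and the job is handed in when it is done.

```bash
mkdir -p pics; cat > h.py <<'E'
import numpy as np,cv2
from cell import r,eyes
def pts(name,depth):
    c=eyes.get_calibration(name);K=np.array(c["K"]);D=np.array(c["distortion"],float)
    o=r.get_obs()
    if "mount" in c:
        M=np.array(c["mount"]);T=np.eye(4);T[:3,:3]=o["tcp_rot"];T[:3,3]=o["eef_pos"];T=T@M
        R,t=T[:3,:3],T[:3,3]
    else: R,t=np.array(c["rotation"]),np.array(c["xyz"])
    h,w=depth.shape;u,v=np.meshgrid(np.arange(w),np.arange(h))
    n=cv2.undistortPoints(np.stack([u,v],-1).reshape(-1,1,2).astype(np.float64),K,D).reshape(h,w,2)
    P=np.concatenate([n*depth[...,None],depth[...,None]],-1)
    W=P@R.T+t; W[depth==0]=np.nan
    return W
E
python3 - <<'E'
from h import *
for n in ["scene","side"]:
    p,d=eyes.capture(n);cv2.imwrite(f"pics/{n}0.png",p);np.save(f"{n}0.npy",pts(n,d))
    c=eyes.get_calibration(n);print(n,c["xyz"],np.round(c["rotation"],2).tolist())
o=r.get_obs();print(o["time_s"],o["eef_pos"],np.round(o["tcp_rot"],3).tolist(),o["contact_force"])
E
```

```text
scene [0.71579613 0.51634509 1.30136848] [[-0.96, 0.25, -0.1], [0.27, 0.88, -0.4], [-0.01, -0.41, -0.91]]
side [0.31981705 0.8216743  0.79425582] [[-0.96, -0.19, 0.22], [-0.29, 0.6, -0.75], [0.01, -0.78, -0.62]]
0.1 [6.24336420e-01 1.33592316e-04 2.21680052e-01] [[0.0, 1.0, -0.002], [1.0, -0.0, 0.0], [0.0, -0.002, -1.0]] [ 0.95486221 -0.62569888  0.48420593]
```

View pics/scene0.png

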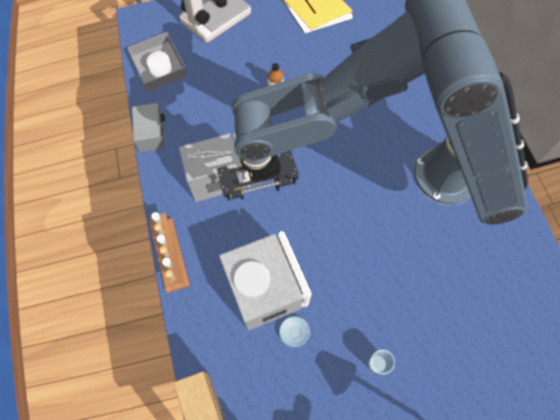

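View pics/side0.png

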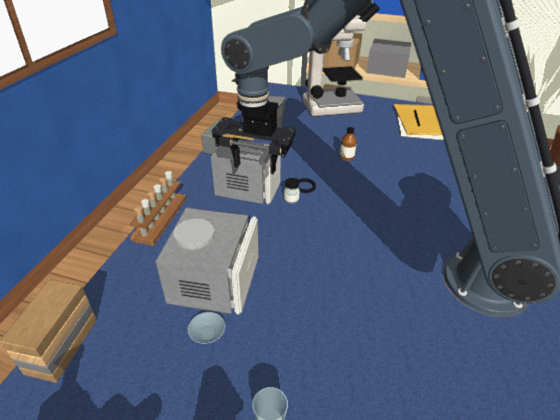

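The scene view shows the broad cabinet at about (262,280), its white door from (283,235) to (306,302). The narrow cabinet, at (210,165), is under the gripper, with the open dish at (295,332). The side view shows the jar at (291,190) and the ring at (305,185).

```bash
python3 - <<'E'
from h import *
for n,box in [("scene",(200,325,215,345)),("side",(150,270,205,315))]:
    W=np.load(f"{n}0.npy");im=cv2.imread(f"pics/{n}0.png").astype(int)
    u0,u1,v0,v1=box
    w=W[v0:v1,u0:u1].reshape(-1,3);c=im[v0:v1,u0:u1].reshape(-1,3)
    top=(w[:,2]>.138)&(w[:,2]<.158)
    door=top&(c.min(1)>185)
    for nm,m in [("top",top),("bright",door)]:
        q=w[m][:,:2].astype(np.float32)
        if len(q)>5: 
            re=cv2.minAreaRect(q*1000);print(n,nm,len(q),re,np.round(cv2.boxPoints(re)).tolist(),np.median(w[m][:,2]))
    # roof only: grey
    d=w[door]
    if n=="scene":
        # split bright: door vs dish by x
        print(np.histogram(d[:,0],10))
# obstacles
W=np.load("scene0.npy");S=np.load("side0.npy")
for a,nm,u,v in [(W,"opendish",295,332),(W,"beaker",382,362),(W,"stain",276,75),(S,"jar",291,188),(S,"ring",312,185),(S,"opendish",206,328),(S,"beaker",270,400),(W,"roofdish",252,279)]:
    print(nm,np.round(np.nanmedian(a[v-3:v+4,u-3:u+4].reshape(-1,3),0),3))
# narrow roof
w=W[125:205,170:250].reshape(-1,3);m=(w[:,2]>.14)&(w[:,2]<.156);print(np.round(cv2.boxPoints(cv2.minAreaRect((w[m][:,:2]*1000).astype(np.float32)))).tolist())
E
```

```text
scene top 3857 ((668.155029296875, 202.6588592529297), (186.03236389160156, 191.6510467529297), 6.8296990394592285) [[564.0, 287.0], [587.0, 96.0], [772.0, 119.0], [749.0, 309.0]] 0.1511245160619734
scene bright 3453 ((666.6798095703125, 202.65829467773438), (183.241455078125, 191.09078979492188), 6.743206024169922) [[564.0, 287.0], [587.0, 97.0], [769.0, 119.0], [746.0, 308.0]] 0.1511245160619734
(array([258, 353, 502, 532, 476, 315, 252, 250, 309, 206]), array([0.56630199, 0.58644595, 0.60658991, 0.62673387, 0.64687783,
       0.66702178, 0.68716574, 0.7073097 , 0.72745366, 0.74759762,
       0.76774158]))
side top 3771 ((664.6705932617188, 202.81619262695312), (186.29197692871094, 195.4220428466797), 6.490119934082031) [[561.0, 289.0], [583.0, 95.0], [768.0, 116.0], [746.0, 310.0]] 0.14849786951972122
side bright 422 ((588.1146240234375, 208.6113739013672), (183.3228759765625, 125.12930297851562), 57.605064392089844) [[486.0, 165.0], [592.0, 98.0], [690.0, 252.0], [584.0, 320.0]] 0.14548359104008124
opendish [0.623 0.347 0.006]
beaker [0.413 0.495 0.005]
stain [ 0.449 -0.478  0.089]
jar [ 0.567 -0.166  0.056]
ring [ 0.524 -0.277  0.004]
opendish [0.625 0.341 0.003]
beaker [0.432 0.472 0.036]
roofdish [0.702 0.209 0.168]
[[641.0, -126.0], [645.0, -252.0], [815.0, -247.0], [811.0, -121.0]]
```

```bash
python3 -m crank '[[[111,-141,0],[0,0,1.454],0],[[111,-141,0],[0,0,1.454],0],[[111,-141,0],[0,0,1.454],0],[[111,-141,0],[0,0,1.454],0],[[111,-141,0],[0,0,1.454],0],[[111,-141,0],[0,0,1.454],0],[[111,-141,0],[0,0,1.454],0],[[111,-141,0],[0,0,1.454],0],[[111,-141,0],[0,0,1.454],0],[[111,-141,0],[0,0,1.454],0],[[111,-141,0],[0,0,1.454],0],[[111,-141,40],[0,0,1.454],0],[[111,-141,80],[0,0,1.454],0],[[111,-141,118],[0,0,1.454],0],[[111,-141,118],[0,0,1.454],0],[[111,-141,118],[0,0,1.454],0]]' 10
python3 - <<'E'
from h import *
p,d=eyes.capture("side");cv2.imwrite("pics/side1.png",p)
o=r.get_obs();print(o["time_s"],o["eef_pos"],np.round(o["tcp_rot"],3).tolist(),o["contact_force"],o["opening"])
E
```

```text
time_s: 1.7
eef_pos: [0.4838, 0.111, 0.1044]
tcp_rot: [[0.993, 0.118, -0.002], [0.118, -0.993, -0.0], [-0.002, -0.0, -1.0]]
contact_force: [0.7, -1.0, -0.9]
opening: 0.0001
gripper_force: 0.0
1.75 [0.48490128 0.11106163 0.10556414] [[0.993, 0.118, 0.002], [0.118, -0.993, 0.0], [0.002, 0.0, -1.0]] [ 0.55906054 -0.12431    -0.3392966 ] 0.0006220513370330518
```

View pics/side1.png

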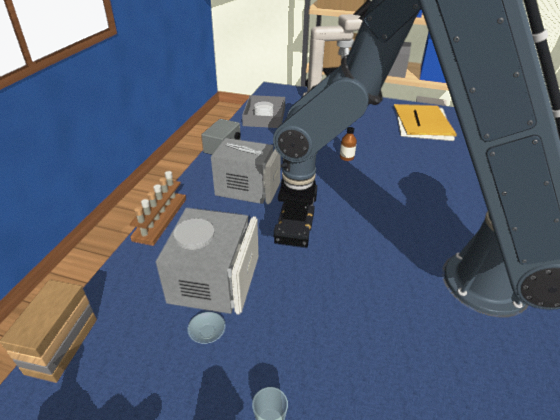

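The gripper, at (295,215), is turned and stands clear in front of the door near its free edge. I'll approach it now.

```bash
python3 -m crank '[[[40,0,0],[0,0,0],0],[[75,0,0],[0,0,0],0],[[82,0,0],[0,0,0],0],[[84,0,0],[0,0,0],0],[[86,0,0],[0,0,0],0],[[88,0,0],[0,0,0],0],[[88,0,0],[0,0,0],0]]'
```

```text
time_s: 2.45
eef_pos: [0.5708, 0.1213, 0.1049]
tcp_rot: [[0.993, 0.117, -0.0], [0.117, -0.993, 0.0], [-0.0, -0.0, -1.0]]
contact_force: [-0.7, -0.4, 1.4]
opening: 0.0003
gripper_force: 0.0
```

```bash
python3 -m crank '[[[1,0,0],[0,0,0],0],[[2,0,0],[0,0,0],0],[[3,0,0],[0,0,0],0],[[4,0,0],[0,0,0],0],[[4,0,0],[0,0,0],0]]'
```

```text
time_s: 2.95
eef_pos: [0.5751, 0.1215, 0.1043]
tcp_rot: [[0.993, 0.117, -0.001], [0.117, -0.993, -0.0], [-0.001, 0.0, -1.0]]
contact_force: [-2.0, -0.8, 0.6]
opening: 0.0003
gripper_force: 1.2
```

```bash
python3 -m crank '[[[1,0,0],[0,0,0],0],[[2,0,0],[0,0,0],0],[[3,0,0],[0,0,0],0],[[3,0,0],[0,0,0],0]]'
```

```text
time_s: 3.35
eef_pos: [0.5769, 0.1217, 0.1043]
tcp_rot: [[0.993, 0.117, -0.003], [0.117, -0.993, -0.001], [-0.004, 0.0, -1.0]]
contact_force: [-4.5, -3.6, 2.4]
opening: 0.0005
gripper_force: 2.6
```

```bash
python3 -m crank '[[[1,0,0],[0,0,0],0],[[2,0,0],[0,0,0],0],[[3,0,0],[0,0,0],0],[[3,0,0],[0,0,0],0]]'
```

```text
time_s: 3.75
eef_pos: [0.5768, 0.1217, 0.1043]
tcp_rot: [[0.993, 0.118, -0.01], [0.118, -0.993, -0.002], [-0.01, 0.001, -1.0]]
contact_force: [-9.9, -4.4, 7.8]
opening: 0.0001
gripper_force: 5.4
```

Ten newtons with no further travel means the door is at its stop. I'll draw back and look.

```bash
python3 -m crank '[[[-50,0,0],[0,0,0],0],[[-100,0,0],[0,0,0],0],[[-125,0,0],[0,0,0],0],[[-125,0,0],[0,0,0],0],[[-125,0,0],[0,0,0],0],[[-125,0,0],[0,0,0],0],[[-125,0,0],[0,0,0],0]]'
python3 - <<'E'
from h import *
p,d=eyes.capture("side");cv2.imwrite("pics/side2.png",p)
o=r.get_obs();print(o["eef_pos"])
W=pts("side",d);w=W[150:330,140:300].reshape(-1,3);c=p[150:330,140:300].reshape(-1,3)
m=(w[:,2]>.12)&(w[:,2]<.156)&(w[:,0]<.6)&(w[:,1]>.05)&(c.min(1)>150);q=w[m]
print(len(q),q[np.argmin(q[:,0])],q[np.argmin(q[:,1])])
b=[np.round(np.median(q[(q[:,1]>y)&(q[:,1]<y+.03)],0),3).tolist() for y in np.arange(.08,.29,.03)];print(b)
E
```

```text
time_s: 4.45
eef_pos: [0.4595, 0.108, 0.1047]
tcp_rot: [[0.993, 0.116, 0.003], [0.116, -0.993, 0.0], [0.003, 0.0, -1.0]]
contact_force: [0.2, 1.1, 0.3]
opening: 0.0003
gripper_force: 0.0
[0.45900818 0.10792999 0.10458733]
776 [0.50508234 0.13896249 0.12295984] [0.51869521 0.13595214 0.14548789]
[[nan, nan, nan], [0.518, 0.139, 0.145], [0.515, 0.157, 0.143], [0.526, 0.185, 0.143], [0.537, 0.216, 0.143], [0.548, 0.246, 0.143], [0.561, 0.278, 0.143]]
  return _methods._mean(a, axis=axis, dtype=dtype,
  ret = um.true_divide(
```

View pics/side2.png

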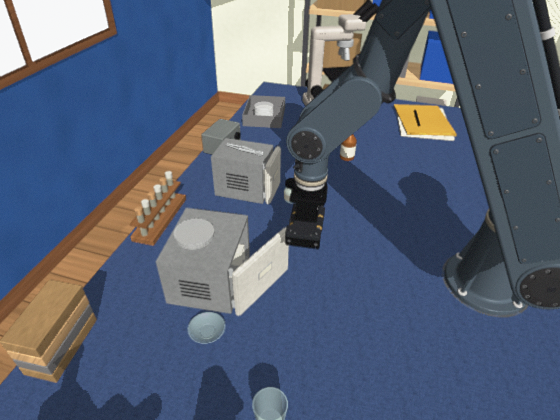

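The door stands ajar, its free edge at (287,237), a little under 0.5 rad by the fit, and the fingers are off it. Next I'll go round the free edge and in behind the door.

```bash
python3 -m crank '[[[0,40,0],[0,0,0],0],[[0,75,0],[0,0,0],0],[[0,75,0],[0,0,0],0],[[40,75,0],[0,0,0],0],[[80,75,0],[0,0,0],0],[[111,75,0],[0,0,0],0],[[111,75,0],[0,0,0],0],[[111,40,0],[0,0,0],0],[[111,10,0],[0,0,0],0],[[111,-15,0],[0,0,0],0],[[111,-15,0],[0,0,0],0],[[111,-15,0],[0,0,0],0]]'
python3 - <<'E'
from h import *
p,d=eyes.capture("side");cv2.imwrite("pics/side3.png",p)
E
```

```text
time_s: 5.7
eef_pos: [0.5647, 0.1365, 0.1043]
tcp_rot: [[0.993, 0.118, -0.001], [0.118, -0.993, -0.0], [-0.001, 0.0, -1.0]]
contact_force: [0.3, -0.1, -0.2]
opening: 0.0004
gripper_force: 0.0
```

View pics/side3.png

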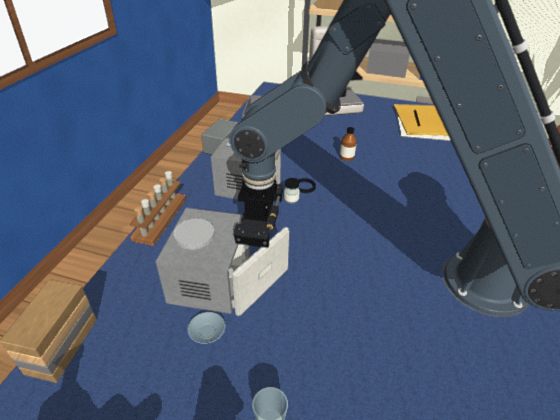

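The fingers, at (253,225), are between the cabinet and the door and touch nothing. Next I'll push the door along its arc.

```bash
python3 -m crank '[[[-12,-10,0],[0,0,0],0],[[-23,-20,0],[0,0,0],0],[[-34,-27,0],[0,0,0],0],[[-45,-35,0],[0,0,0],0],[[-55,-43,0],[0,0,0],0],[[-63,-53,0],[0,0,0],0],[[-71,-64,0],[0,0,0],0],[[-78,-75,0],[0,0,0],0],[[-84,-87,0],[0,0,0],0],[[-90,-100,0],[0,0,0],0],[[-95,-112,0],[0,0,0],0],[[-97,-121,0],[0,0,0],0],[[-99,-130,0],[0,0,0],0],[[-100,-139,0],[0,0,0],0],[[-101,-146,0],[0,0,0],0],[[-101,-152,0],[0,0,0],0],[[-101,-152,0],[0,0,0],0]]'
python3 - <<'E'
from h import *
p,d=eyes.capture("side");cv2.imwrite("pics/side4.png",p)
E
```

```text
time_s: 7.45
eef_pos: [0.4474, 0.2756, 0.1045]
tcp_rot: [[0.993, 0.117, -0.0], [0.117, -0.993, 0.0], [-0.0, -0.0, -1.0]]
contact_force: [-0.4, -0.3, 0.2]
opening: 0.0004
gripper_force: 0.0
```

View pics/side4.png

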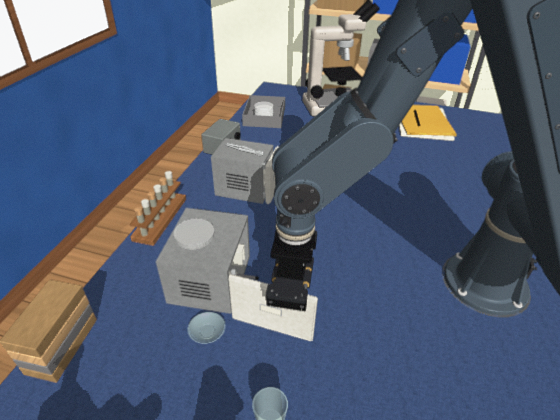

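The door runs from (232,275) to (316,338), past a right angle. I'll back away and lift.

```bash
python3 -m crank '[[[0,20,0],[0,0,0],0],[[0,50,0],[0,0,0],0],[[0,90,0],[0,0,0],0],[[0,120,-20],[0,0,0],0],[[0,150,-60],[0,0,0],0],[[0,150,-100],[0,0,0],0],[[0,150,-120],[0,0,0],0],[[0,150,-120],[0,0,0],0],[[0,150,-120],[0,0,0],0],[[0,150,-120],[0,0,0],0]]'
python3 - <<'E'
from h import *
p,d=eyes.capture("side");cv2.imwrite("pics/side5.png",p)
W=pts("side",d);w=W[240:370,220:340].reshape(-1,3)
q=w[(w[:,2]>.13)&(w[:,2]<.155)&(w[:,0]<.56)][:,:2]
v=np.linalg.svd(q-q.mean(0))[2][0];print(len(q),np.round(q.mean(0),3),np.rad2deg(np.arctan2(v[1],v[0])))
E
```

```text
time_s: 8.5
eef_pos: [0.4638, 0.1259, 0.2232]
tcp_rot: [[0.993, 0.117, -0.003], [0.117, -0.993, -0.0], [-0.003, -0.0, -1.0]]
contact_force: [-0.7, -0.4, 0.7]
opening: 0.0006
gripper_force: 0.0
857 [0.472 0.303] 178.6400462110089
```

View pics/side5.png

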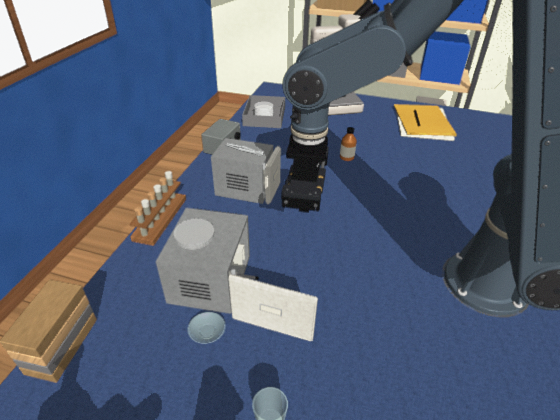

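The door, from (232,275) to (316,338), is open to about 1.7 rad by the fit. The arm is clear, the narrow cabinet is shut, and the dishes are where they were.

```bash
python3 -c "
from cell import r
print(r.finish_job())"
```

```text
the job is handed in; nothing more can be done
None
```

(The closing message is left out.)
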